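Check a mower blade on the balance bar, both ways round

TASK

Check the mower blade for balance: take it off the wood block and set it down gently across the narrow bar of the green gauge, centred, square and level between the two cheeks, with its orange end towards the yellow post, and let go so that it balances for a moment. Then lift it clear, turn it end for end with the same face up, set it down gently on the bar again with its bare steel end towards the yellow post, and leave it balancing there. Do not shift or tip the oil bottle, the carton or the counter sign.

Things in the scene. Friction and masses are not known exactly. Their poses are not given: they have to be found in the camera images.
- blade: flat bare-steel mower blade with one orange end, 200 mm long (x), 48 mm wide (y), 6 mm thick, 0.36 kg, balanced about its origin: centre of its underside; +x to the orange end, z up. At each end a bent-up wing, 19 mm high, runs along one edge from 65 to 99 mm from the centre; nearer the centre the edges are plain. Starts top face up on the wood block, overhanging both ends
- orange_end (a point): middle of the blade's orange end edge, 100 mm from the blade's origin along +x, at mid thickness
- block: fixed wood block under the blade's middle at the start, 50 mm (roughly along the blade) x 40 mm, 24 mm high; origin: centre of its underside on the counter
- gauge: fixed green balance gauge; origin on the counter below the bar's middle. Base plate 14 mm thick, from -70 to +140 mm in x, 100 mm wide. Upright under the bar: 24 mm thick (x), 70 mm wide (y), up to 70 mm. Post at x = +128 mm, 12 mm thick, with a yellow head 40 mm wide (y), top at 132 mm
- bar (a point): centre of the top face of the gauge's aluminium bar, 100 mm above the counter. The bar's top is 16 mm wide in x (the blade lies across it, lengthwise along x) and runs along y between two cheeks, each 16 mm in x and 12 mm thick, standing 22 mm above the bar's top, 64 mm apart inside. +x points to the yellow post
- oil: red oil bottle with a black cap, 58 mm across, 150 mm tall, stands loose near one long edge of the blade; origin: centre of its underside
- carton: cardboard carton with a blue band, 60 x 45 mm, 80 mm tall, stands loose near the blade's other long edge; origin: centre of its underside
- sign: white counter sign, loose, foot 140 mm (x) x 50 mm (y), panel 130 mm wide and 8 mm thick standing on its middle, top at 180 mm, between the block and the gauge; origin: centre of its underside
There are look-alikes about, which are no part of the job. Of the things that look like the carton, take the one that is farthest from the robot's base at the start.

How it is judged:
By the outcome, as a careful person would: the job done as asked, in the order asked, and still so for the second after the job is handed in, with the robot touching nothing.
It also fails if it takes over 59 s, if anything falls off the work surface, if the arm or the gripper's body presses on something with over 40 N, if the wrist force passes 120 N, or if a joint passes its speed limit or range.

ROBOT

A 6-joint arm with a two-finger parallel gripper is mounted at the origin on the work surface. World frame = base frame: x ahead of the robot, y to its left, z up, the work surface at z = 0. Lengths are in m, angles in rad, forces in N, time in s.
With the tool pointing down it reaches from about 0.3 to 0.825 m from the base axis. Payload 5.4 kg.
Tool frame: the origin (TCP) lies at the very end of the fingers, on their centre line; the grasp point (between the pads) lies 19 mm behind it; z points along the fingers, y is the line along which they close (so a half turn about z gives the same grasp; the last joint's range is limited). The gripper opens to 92 mm and grips with 3 to 60 N. Pads are 20 mm wide; open, the fingers measure 128 mm over their backs; the gripper's body (75 mm by 189 mm) begins 69 mm behind the grasp point.
Start: joints at [-0.21, 0.158, 1.597, -0, 1.386, -0.21], TCP at [0.575, -0, 0.192] pointing down, gripper open.
Joint ranges: [-2.91, 2.91], [-0.94, 2.29], [0.18, 2.7], [-1.29, 4.43], [0.17, 2.64], [-3, 3]. Speed limits (rad/s): [2.57, 2.57, 3.14, 3.14, 3.14, 3.14].

INTERFACE

Orientations are given as a rotation vector (axis times angle).
In Python, from workcell import arm gives the robot as it stands.
- The arm moves only by the shell command python3 -m creep 'ROWS' [FORCE]. ROWS is JSON, a list of rows, each an object with "travel": the shift along the tool's x, y, z in mm, a list of three; "spin": the turn about the tool's z in rad; "gripper": the finger opening in mm, from 0 to 91.9. A call has 1 to 12 rows; each row is the pose to reach, as a shift and turn from the pose commanded when the call began, along the tool's axes at that moment; what a row does not reach only later rows make up. A row lasts 1/12 s, in which the tool goes at most 41.7 mm and 7.16 degrees, less where a joint would pass 70% of its speed; a pose out of reach is approached as far as the arm can. A call with a gripper value outside its range is refused whole. The fingers move at their own pace and stop on an object; FORCE is the grip in N (left out, the last holds). Time passes only in rows, so rows that repeat a pose let the fingers close. It gives the time, the measured TCP pose, the force, the opening and the grip force at its end, in the units of the state.
- arm.observe(): the state, without advancing time (a new reading comes with each control period).
- arm.camera(name): name is "scene" or "side" or "wrist"; returns a dict with "pixels" (400x640x3 uint8, red, green, blue), "vfov" (degrees; the focal length in pixels is half the picture's height over the tangent of half this angle, whatever the lens; pixels are square), "cx", "cy" (the principal point, pixels), "cam_to_world" (4x4, takes a point from camera to world coordinates). Camera axes: x right, y down, z forward; pixel columns grow to the right and rows downward; lengths in m; the calibration is good to about 2 mm. A picture is of the moment at which its call begins. There is no depth.
- arm.job_done(): hands the job in; it is judged then, once.
The state is a dict: "clock": time; "joint_positions": joint angles; "dq": joint speeds; "effort": joint torques, N m; "eef_pos": TCP position; "eef_rot": TCP orientation; "wrist_force": force on the tool from outside, world axes, zero at the start; "moment": the same for the moment, N m; "width": finger opening in m; "grasp_force": force on a finger pad.
Only numpy, scipy, OpenCV 4.12 (cv2) and the standard library are available. Lean on these libraries where they do the work, as an engineer would, in place of code of your own. Each camera call takes 0.05 s, during which the arm holds its last target. There are 200 camera calls.

## Working session

There is one attempt and no reset: what is moved stays moved. The work goes in short steps, Python scripts to look and compute and a shell command to move; the robot and the scene stay as the last step left them, time stands still between calls to the robot, and variables do not carry over. Pictures are saved under pics/ and viewed, at most 10 in all, crops included, and the job is handed in when it is done.

```bash
ls; mkdir -p pics; cat > h.py <<'E'
from workcell import arm
import numpy as np, cv2, pickle, os
def snap(n,tag):
    c=arm.camera(n); cv2.imwrite(f'pics/{tag}.png',np.ascontiguousarray(c['pixels'][:,:,::-1])); pickle.dump(c,open(f'pics/{tag}.pkl','wb')); return c
def load(tag): return pickle.load(open(f'pics/{tag}.pkl','rb'))
def ray(c,u,v):
    f=200/np.tan(np.radians(c['vfov'])/2); M=np.array(c['cam_to_world'])
    d=M[:3,:3]@np.array([(u-c['cx'])/f,(v-c['cy'])/f,1]); return M[:3,3],d/np.linalg.norm(d)
def atz(c,u,v,z):
    o,d=ray(c,u,v); return o+d*(z-o[2])/d[2]
def tri(*obs):
    A=np.zeros((3,3));b=np.zeros(3);R=[]
    for c,u,v in obs:
        o,d=ray(c,u,v);P=np.eye(3)-np.outer(d,d);A+=P;b+=P@o;R.append((o,P))
    x=np.linalg.solve(A,b); return x,[np.linalg.norm(P@(x-o))*1e3 for o,P in R]
def proj(c,p):
    f=200/np.tan(np.radians(c['vfov'])/2); M=np.array(c['cam_to_world']); q=M[:3,:3].T@(np.array(p)-M[:3,3]); return q[:2]/q[2]*f+[c['cx'],c['cy']]
E
python3 - <<'E'
from h import *
for n in('scene','side','wrist'):
    c=snap(n,n+'0'); print(n,c['vfov'],np.round(c['cam_to_world'],3).tolist())
print(arm.observe())
a=cv2.imread('pics/scene0.png');b=cv2.imread('pics/side0.png');w=cv2.imread('pics/wrist0.png')
E
```

```text
pics
scene 43.385455032421135 [[-0.267, 0.708, -0.654, 1.182], [0.964, 0.205, -0.171, 0.198], [0.013, -0.676, -0.737, 0.906], [0.0, 0.0, 0.0, 1.0]]
side 43.57446159006989 [[0.934, -0.165, 0.316, 0.056], [-0.356, -0.464, 0.811, -1.081], [0.013, -0.87, -0.493, 0.761], [0.0, 0.0, 0.0, 1.0]]
wrist 68.93015192616456 [[1.0, 0.001, -0.002, 0.575], [0.0, -0.961, -0.275, 0.077], [-0.002, 0.275, -0.961, 0.383], [0.0, 0.0, 0.0, 1.0]]
{'clock': 0.15, 'joint_positions': array([-2.10106503e-01,  1.58923817e-01,  1.59792097e+00, -5.37463606e-05,
        1.38618900e+00, -2.10078960e-01]), 'dq': array([-0.00179054, -0.00296409, -0.00310477,  0.00044044, -0.00239512,
       -0.00040835]), 'effort': array([ 3.99315013e-04, -3.85916662e+01, -3.22434962e+01,  7.02334754e-02,
        3.51220253e-02, -9.48688057e-05]), 'eef_pos': array([5.74490332e-01, 6.52061643e-05, 1.91645160e-01]), 'eef_rot': array([-2.22062619e+00, -2.22058702e+00,  1.30080650e-03]), 'wrist_force': array([0.84872455, 0.46643624, 0.06019893]), 'moment': array([ 0.02721762,  0.04414717, -0.00935067]), 'grasp_force': 0.0, 'width': 0.0917265395691554}
```

View pics/scene0.png

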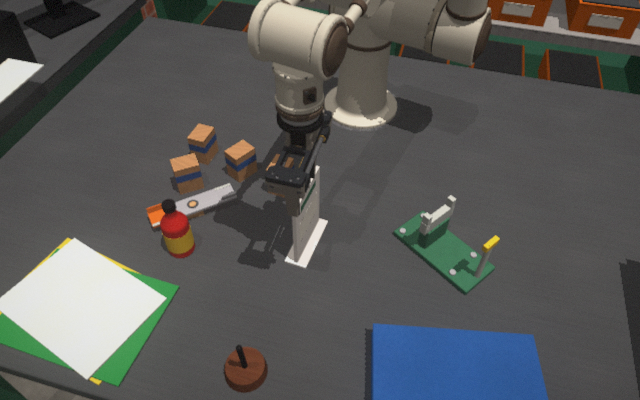

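View pics/side0.png

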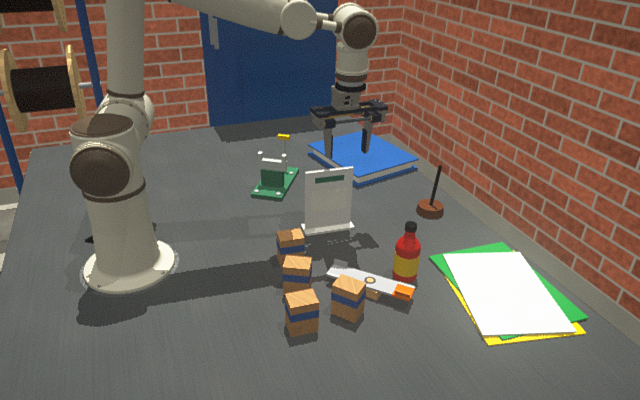

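The scene view shows the blade at about (147–237, 183–228) with its orange end left, the gauge at (393–493, 195–290) and the sign at about (305, 220). The side view shows the blade at (327–413, 265–298) and the gauge at (252–300, 133–198). I'll enlarge both.

```bash
python3 - <<'E'
from h import *
S=cv2.imread('pics/scene0.png');D=cv2.imread('pics/side0.png')
def cr(I,u,v,w=100,h=75,k=4):return cv2.resize(I[v:v+h,u:u+w],None,fx=k,fy=k,interpolation=cv2.INTER_CUBIC)
cv2.imwrite('pics/c1.png',np.vstack([np.hstack([cr(S,142,170),cr(S,393,190)]),np.hstack([cr(D,320,240),cr(D,235,130)])]))
E
```

```text
(no output)
```

View pics/c1.png

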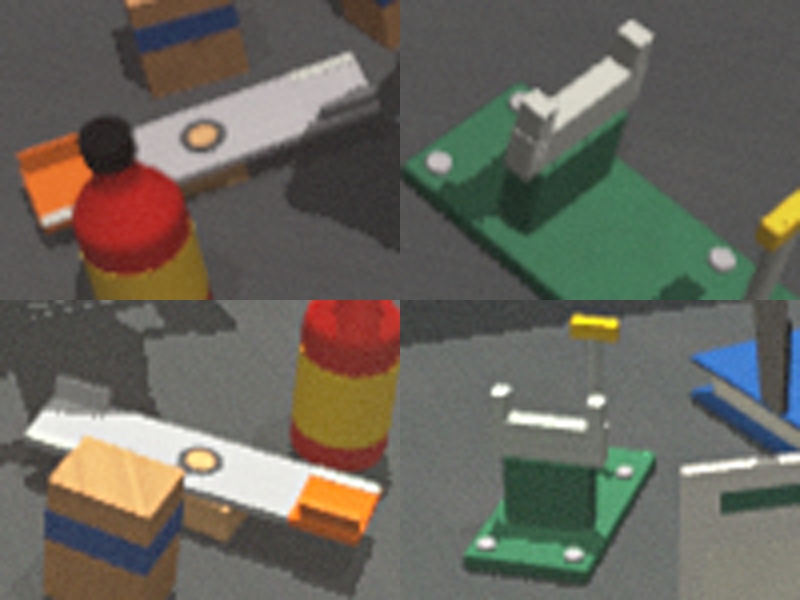

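View pics/wrist0.png

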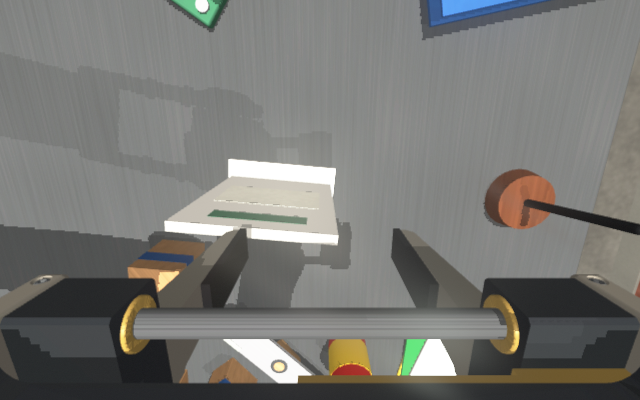

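Hole centre, blade corners and cheek tops are readable in both views. I'll triangulate them.

```bash
python3 - <<'E'
from h import *
S=load('scene0');D=load('side0')
sb=lambda x,y:(S,142+x/4-.4,170+y/4-.4); sg=lambda x,y:(S,393+(x-400)/4-.4,190+y/4-.4)
db=lambda x,y:(D,320+x/4-.4,240+(y-300)/4-.4); dg=lambda x,y:(D,235+(x-400)/4-.4,130+(y-300)/4-.4)
P={'hole':(sb(203,135),db(201,460)),'orange oil corner':(sb(47,226),db(380,487)),'steel carton corner':(sb(352,54),db(28,433)),
'cheekA':(sg(540,103),dg(597,401)),'cheekB':(sg(636,32),dg(500,389)),
'yellow':(sg(783,218),dg(596,323)),'screwR':(sg(723,258),dg(624,470)),'screwL':(sg(439,162),dg(574,553)),'screwB':(sg(519,101),dg(487,543)),
'oilcap':(sb(106,135),(D,410,226)),'baseL':(sg(403,168),dg(587,578)),'baseB':(sg(518,84),dg(467,564)),
'carton tl far':((S,171,158),(D,354,276.5))}
for k,v in P.items():
    x,r=tri(*v); print(k,np.round(x*1000,1),np.round(r,1))
print('oilbase',atz(S,180,252,0),atz(D,404,285,0))
for u,v in((171,158),(196,153),(200,165),(176,170)):print('carton',atz(S,u,v,.08))
print('sign foot',[np.round(atz(S,u,v,.0),3) for u,v in((286,262),(306,267),(327,222))])
E
```

```text
hole [ 513.6 -286.2   30.7] [0.7 0.7]
orange oil corner [ 598.7 -340.8   29.5] [0.9 0.9]
steel carton corner [ 429.5 -228.8   30.6] [1.1 1.1]
cheekA [480.  239.3 121.3] [0.8 0.8]
cheekB [416.4 282.2 122. ] [0.2 0.2]
yellow [522.6 363.8 128. ] [2.4 2.4]
screwR [511.6 335.1  32.1] [28.4 28.4]
screwL [446.3 195.8  17.9] [0.2 0.2]
screwB [388.3 233.3  17.7] [0.1 0.1]
oilcap [ 614.4 -269.8  145.1] [0.8 0.8]
baseL [448.9 176.    7.1] [1.6 1.6]
baseB [368.8 229.9   6.8] [3. 3.]
carton tl far [ 446.4 -350.8  102.7] [6.9 6.9]
oilbase [ 0.62835737 -0.2667931   0.        ] [ 0.60021571 -0.29888657  0.        ]
carton [ 0.43256275 -0.36952785  0.08      ]
carton [ 0.39997066 -0.32017906  0.08      ]
carton [ 0.43533507 -0.29348174  0.08      ]
carton [ 0.46617433 -0.33976782  0.08      ]
sign foot [array([ 0.589, -0.034,  0.   ]), array([0.59 , 0.012, 0.   ]), array([0.456, 0.023, 0.   ])]
```

Checks: the hole is at z 30.7 (expected 30), the blade diagonal is 203 mm (206) and the cheek tops are at 121–122 mm (122) with spacing 76.7 mm (76). The post is 127 mm out (128). I'll hover beyond the steel side of the blade and refine with the wrist camera.

```bash
cat >> h.py <<'E'
from scipy.spatial.transform import Rotation as R
def go(x,y,z,psi):
    "world target mm, tool-y angle deg -> travel, spin"
    s=arm.observe(); M=R.from_rotvec(s['eef_rot']).as_matrix()
    t=M.T@(np.array([x,y,z])-1e3*np.array(s['eef_pos'])); p=np.arctan2(M[1,1],M[0,1])
    print('travel',np.round(t,1),'spin',round(float(p-np.radians(psi)),3),'| now',np.round(1e3*np.array(s['eef_pos']),1),'psi',round(float(np.degrees(p)),2),'tilt z',np.round(M[:,2],4),'clk',s['clock'],'q6',round(s['joint_positions'][5],2),'w',s['width'],'F',np.round(s['wrist_force'],1),'M',np.round(s['moment'],2),s['grasp_force'])
E
python3 -c "
from h import *
go(496.1,-266.7,260,43)"
```

```text
travel [-266.7  -78.5  -68.3] spin -0.751 | now [5.745e+02 1.000e-01 1.916e+02] psi -0.0 tilt z [-1.4e-03  2.0e-04 -1.0e+00] clk 0.15 q6 -0.21 w 0.0917265395691554 F [0.8 0.5 0.1] M [ 0.03  0.04 -0.01] 0.0
```

```bash
python3 -m creep '[{"travel":[0,0,-40],"spin":0,"gripper":91},{"travel":[-20,0,-68],"spin":-0.1,"gripper":91},{"travel":[-60,-20,-68],"spin":-0.2,"gripper":91},{"travel":[-95,-30,-68],"spin":-0.3,"gripper":91},{"travel":[-130,-40,-68],"spin":-0.4,"gripper":91},{"travel":[-165,-50,-68],"spin":-0.5,"gripper":91},{"travel":[-200,-60,-68],"spin":-0.6,"gripper":91},{"travel":[-240,-70,-68],"spin":-0.7,"gripper":91},{"travel":[-267,-78.5,-68],"spin":-0.75,"gripper":91},{"travel":[-267,-78.5,-68],"spin":-0.75,"gripper":91},{"travel":[-267,-78.5,-68],"spin":-0.75,"gripper":91}]' 10
python3 - <<'E'
from h import *
snap('wrist','w1'); go(496.1,-266.7,260,43)
I=cv2.imread('pics/w1.png'); cv2.imwrite('pics/w1b.png',cv2.resize(I,(800,500)))
E
```

```text
clock: 1.07
eef_pos: [0.4959, -0.2679, 0.2599]
eef_rot: [-1.258, -2.878, -0.001]
wrist_force: [0.4, 1.1, -0.3]
width: 0.091
grasp_force: 0.0
travel [ 0.2 -0.2  0. ] spin -0.002 | now [ 496.3 -266.7  260. ] psi 42.88 tilt z [-3.0e-04  1.1e-03 -1.0e+00] clk 1.1167 q6 -1.46 w 0.09104423653875199 F [ 0.5 -0.3 -0.8] M [ 0.09 -0.12  0.  ] 0.0
```

View pics/w1b.png

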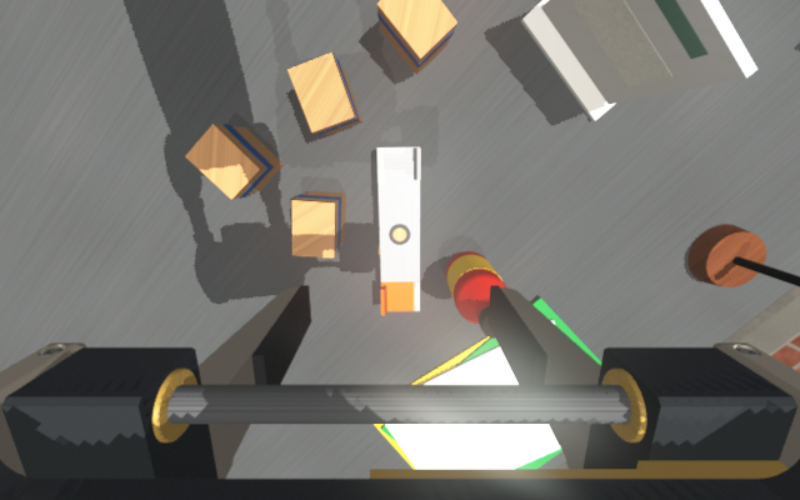

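The wrist view (800 px) shows the blade nearly upright: steel end corners (377,148) and (420,147), oil-side orange corner (419,310), hole (400,234). There is room for the fingers on both sides.

```bash
python3 - <<'E'
from h import *
W=load('w1');S=load('scene0')
a=lambda x,y,z=.03:np.round(1e3*atz(W,x/1.25,y/1.25,z),1)[:2]
h=a(400,234);sl=a(377.5,148);sr=a(420,147);oc=a(419,310);mid=a(419.5,228)
print('hole',h,'sl',sl,'sr',sr,'oc',oc)
print('diag mid',(sl+oc)/2,'width',np.linalg.norm(sl-sr),'len',np.linalg.norm(oc-sr))
for d in(oc-sr,):print('yaw',np.degrees(np.arctan2(d[1],d[0])))
d=sr-sl;print('yaw from end',np.degrees(np.arctan2(d[1],d[0]))-90)
d=oc-sl;print('yaw diag',np.degrees(np.arctan2(d[1],d[0]))-13.5)
x,r=tri((W,400/1.25,234/1.25),(S,192.4,203.4));print('hole tri',x*1e3,r)
c=a(315,226,.08);print('carton top',c,a(292,198,.08),a(342,196,.08),a(340,258,.08),'oilcap',a(478,300,.13))
E
```

```text
hole [ 514.2 -286.3] sl [ 428.7 -230.9] sr [ 462.8 -197.9] oc [ 599.1 -342.4]
diag mid [ 513.9  -286.65] width 47.453240142270595 len 198.64022754719144
yaw -46.67269198294926
yaw from end -45.9391909457356
yaw diag -46.69843779003769
hole tri [ 513.78944154 -285.57968403   31.59748479] [np.float64(0.4207756903829482), np.float64(0.4207756903828851)]
carton top [ 435.  -331.4] [ 399.2 -324.7] [ 435.4 -288.4] [ 476.7 -340.4] oilcap [ 596.5 -265.6]
```

```bash
python3 -m creep '[{"travel":[-1.5,0,0],"spin":-0.009,"gripper":64},{"travel":[-1.5,0,40],"spin":-0.009,"gripper":64},{"travel":[-1.5,0,80],"spin":-0.009,"gripper":64},{"travel":[-1.5,0,120],"spin":-0.009,"gripper":64},{"travel":[-1.5,0,150],"spin":-0.009,"gripper":64},{"travel":[-1.5,0,150],"spin":-0.009,"gripper":64},{"travel":[-1.5,0,150],"spin":-0.009,"gripper":64}]' 10
python3 -c "
from h import *
go(496.8,-268.1,12,43.4)"
```

```text
clock: 1.7
eef_pos: [0.4971, -0.2662, 0.1095]
eef_rot: [-1.236, -2.884, -0.002]
wrist_force: [0.2, -0.5, 1.4]
width: 0.064
grasp_force: 0.0
travel [-1.5 -1.6 97.5] spin 0.003 | now [ 497.1 -266.2  109.5] psi 43.59 tilt z [-0.0026  0.0024 -1.    ] clk 1.7 q6 -1.47 w 0.06397765026193783 F [ 0.2 -0.5  1.4] M [ 0.05 -0.06 -0.03] 0.0
```

```bash
python3 -m creep '[{"travel":[-1,-1,30],"spin":0,"gripper":64},{"travel":[-1,-1,55],"spin":0,"gripper":64},{"travel":[-1,-1,75],"spin":0,"gripper":64},{"travel":[-1,-1,88],"spin":0,"gripper":64},{"travel":[-1,-1,97.5],"spin":0,"gripper":64},{"travel":[-1,-1,97.5],"spin":0,"gripper":64},{"travel":[-1,-1,97.5],"spin":0,"gripper":64}]' 10
python3 - <<'E'
from h import *
snap('wrist','w2'); go(496.8,-268.1,12,43.4)
E
python3 -m creep '[{"travel":[0,0,0],"spin":0,"gripper":55},{"travel":[0,0,0],"spin":0,"gripper":52},{"travel":[0,0,0],"spin":0,"gripper":50},{"travel":[0,0,0],"spin":0,"gripper":48},{"travel":[0,0,0],"spin":0,"gripper":45},{"travel":[0,0,0],"spin":0,"gripper":40},{"travel":[0,0,0],"spin":0,"gripper":40},{"travel":[0,0,0],"spin":0,"gripper":40}]' 6
```

```text
clock: 2.28
eef_pos: [0.4986, -0.2702, 0.0144]
eef_rot: [1.239, 2.885, -0.001]
wrist_force: [0.6, -0.4, 0.9]
width: 0.0637
grasp_force: 0.0
travel [3.1 0.2 2.7] spin 0.002 | now [ 498.8 -270.4   14.7] psi 43.5 tilt z [ 0.0023 -0.002  -1.    ] clk 2.3333 q6 -1.47 w 0.06374616492128865 F [-0.1 -0.1  0. ] M [ 0.05 -0.07  0.01] 0.0
clock: 3.0
eef_pos: [0.4974, -0.2695, 0.0129]
eef_rot: [-1.24, -2.886, -0.0]
wrist_force: [0.2, 0.3, -0.0]
width: 0.0403
grasp_force: 0.0
```

Width reached 40 mm with no grip force, which is unexpected. I'll look.

```bash
python3 - <<'E'
from h import *
snap('wrist','w3');snap('scene','s3');snap('side','d3'); print(arm.observe()['width'],arm.observe()['grasp_force'])
I=[cv2.imread(f'pics/{t}.png') for t in('w2','w3','s3','d3')]
a=cv2.resize(I[0],(400,250));b=cv2.resize(I[1],(400,250))
c=cv2.resize(I[2][130:280,130:290],(400,340));d=cv2.resize(I[3][200:350,270:430],(400,340))
cv2.imwrite('pics/c3.png',np.vstack([np.hstack([a,b]),np.hstack([c,d])]))
E
```

```text
0.04016268698068366 0.0
```

View pics/c3.png

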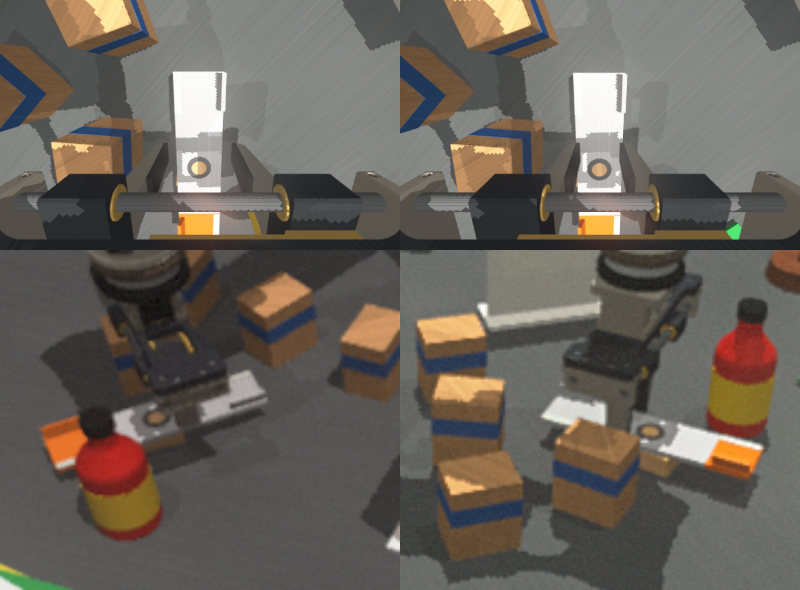

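The fingers look to be at the blade's edges. I'll keep closing lightly to find contact.

```bash
python3 -m creep '[{"travel":[0,0,0],"spin":0,"gripper":36},{"travel":[0,0,0],"spin":0,"gripper":32},{"travel":[0,0,0],"spin":0,"gripper":28},{"travel":[0,0,0],"spin":0,"gripper":28}]' 6; python3 - <<'E'
from h import *
go(496.8,-268.1,12,43.4); c=snap('wrist','w4')
M=R.from_rotvec(arm.observe()['eef_rot']).as_matrix();p=np.array(arm.observe()['eef_pos'])
I=cv2.imread('pics/w4.png')
for w,col in((.014,(0,255,0)),(.02,(255,0,255)),(.024,(0,0,255))):
  for s in(-1,1):
    q=[proj(c,p+M@np.array([.01,s*w,-z])) for z in(0,.03)]
    cv2.line(I,*[tuple(int(round(v)) for v in a) for a in q],col,1)
cv2.imwrite('pics/w4b.png',cv2.resize(I[200:380,200:440],(800,600),interpolation=cv2.INTER_CUBIC))
E
```

```text
clock: 3.48
eef_pos: [0.4975, -0.2695, 0.0129]
eef_rot: [1.24, 2.886, -0.0]
wrist_force: [0.3, -0.0, 0.1]
width: 0.0279
grasp_force: 0.0
travel [1.5 0.5 0.9] spin 0.002 | now [ 497.5 -269.5   12.9] psi 43.49 tilt z [ 0. -0. -1.] clk 3.4833 q6 -1.47 w 0.02786790071202208 F [ 0.3 -0.   0.1] M [-0.08 -0.05  0.  ] 0.0
```

View pics/w4b.png

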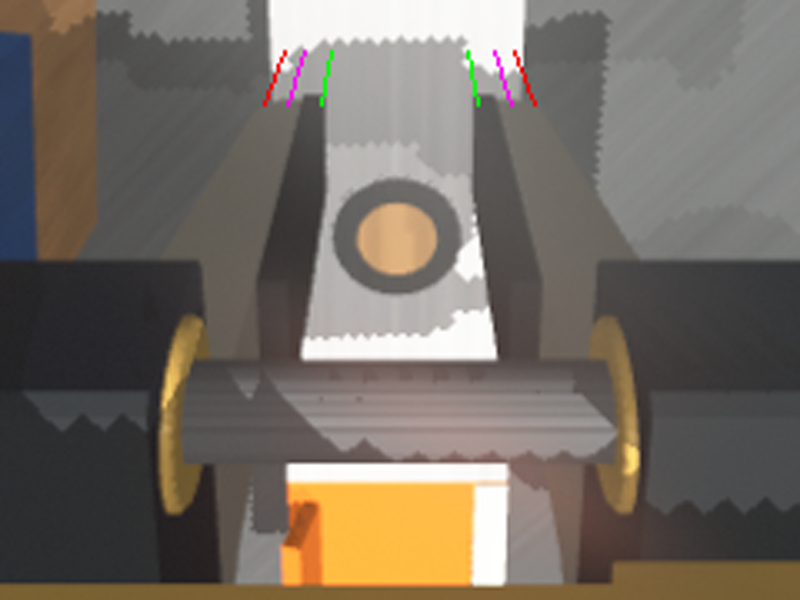

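The pads visibly close above the blade: the tips are at row 97, where a point about 20–25 mm above the reported TCP would be. So the fingers seem to end short of the reported TCP. I'll check this against the fixed cameras.

```bash
python3 - <<'E'
from h import *
M=R.from_rotvec(arm.observe()['eef_rot']).as_matrix();p=np.array(arm.observe()['eef_pos'])
out=[]
for n,u0,v0 in(('scene',165,150),('side',330,235)):
    c=snap(n,n+'4'); I=cv2.imread(f'pics/{n}4.png')[v0:v0+75,u0:u0+67]; I=cv2.resize(I,(400,450),interpolation=cv2.INTER_CUBIC)
    for s in(-1,1):
      for z,col in((0,(0,0,255)),(.02,(0,255,0)),(.04,(255,0,255))):
        for xx in(-.01,.01):
          q=proj(c,p+M@np.array([xx,s*.014,-z])); q=(np.array(q)-[u0,v0]+.5)*np.array([400/67,6]);cv2.circle(I,tuple(int(round(v)) for v in q),3,col,-1)
    out.append(I)
cv2.imwrite('pics/c4.png',np.hstack(out))
E
```

```text
(no output)
```

View pics/c4.png

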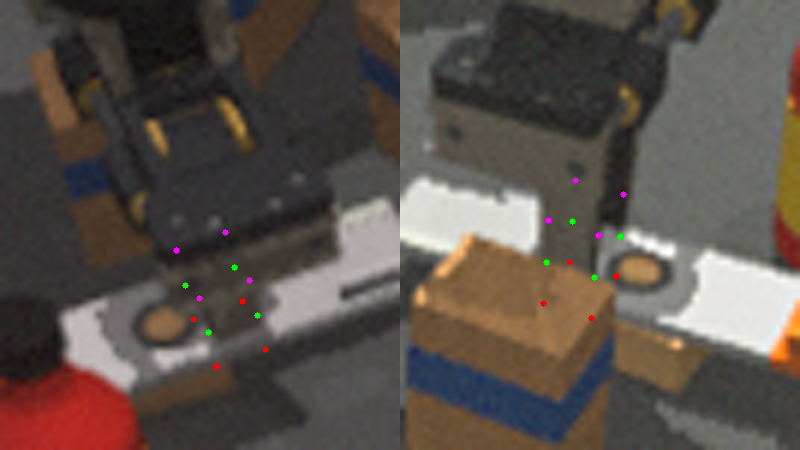

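Both fixed cameras agree: the fingers end about 19 mm short of the reported TCP, so the tips are at z ≈ 32, just above the blade. I'll open, go 14 mm lower in small steps and grip again.

```bash
python3 -m creep '[{"travel":[1,0.5,0],"spin":0,"gripper":66},{"travel":[1,0.5,0],"spin":0,"gripper":66},{"travel":[1,0.5,0],"spin":0,"gripper":66},{"travel":[1,0.5,0],"spin":0,"gripper":66},{"travel":[1,0.5,0],"spin":0,"gripper":66},{"travel":[1,0.5,4],"spin":0,"gripper":66},{"travel":[1,0.5,8],"spin":0,"gripper":66},{"travel":[1,0.5,11],"spin":0,"gripper":66},{"travel":[1,0.5,11],"spin":0,"gripper":66}]' 6
python3 -m creep '[{"travel":[0,0,2],"spin":0,"gripper":66},{"travel":[0,0,4],"spin":0,"gripper":66},{"travel":[0,0,4],"spin":0,"gripper":60},{"travel":[0,0,4],"spin":0,"gripper":55},{"travel":[0,0,4],"spin":0,"gripper":51},{"travel":[0,0,4],"spin":0,"gripper":49},{"travel":[0,0,4],"spin":0,"gripper":47},{"travel":[0,0,4],"spin":0,"gripper":44},{"travel":[0,0,4],"spin":0,"gripper":40},{"travel":[0,0,4],"spin":0,"gripper":40}]' 6
```

```text
clock: 4.38
eef_pos: [0.4964, -0.2679, 0.0007]
eef_rot: [-1.24, -2.885, -0.001]
wrist_force: [-0.1, -0.5, 0.3]
width: 0.0663
grasp_force: 0.0
clock: 5.22
eef_pos: [0.4969, -0.2687, -0.002]
eef_rot: [-1.24, -2.886, 0.001]
wrist_force: [-1.7, -1.4, 0.3]
width: 0.0482
grasp_force: 6.0
```

Gripped: width 48.2 mm, 6 N. Raising to 60 N and lifting slowly.

```bash
python3 -m creep '[{"travel":[0,0,0],"spin":0,"gripper":30},{"travel":[0,0,0],"spin":0,"gripper":30},{"travel":[0,0,-2],"spin":0,"gripper":30},{"travel":[0,0,-8],"spin":0,"gripper":30},{"travel":[0,0,-20],"spin":0,"gripper":30},{"travel":[0,0,-45],"spin":0,"gripper":30},{"travel":[0,0,-75],"spin":0,"gripper":30},{"travel":[0,0,-110],"spin":0,"gripper":30},{"travel":[0,0,-145],"spin":0,"gripper":30},{"travel":[0,0,-180],"spin":0,"gripper":30},{"travel":[0,0,-215],"spin":0,"gripper":30},{"travel":[0,0,-240],"spin":0,"gripper":30}]' 60
python3 - <<'E'
from h import *
c=snap('wrist','w5'); go(496.8,-268.1,240,43.4)
I=cv2.imread('pics/w5.png')
g=cv2.cvtColor(I,cv2.COLOR_BGR2HSV)
o=(abs(g[:,:,0].astype(int)-14)<7)&(g[:,:,1]>180)&(g[:,:,2]>150)
v,u=np.where(o);print(len(u),u.min() if len(u) else 0,u.max() if len(u) else 0,v.min() if len(u) else 0,v.max() if len(u) else 0)
E
```

```text
clock: 6.22
eef_pos: [0.4979, -0.2686, 0.2425]
eef_rot: [1.238, 2.882, -0.001]
wrist_force: [0.8, -1.0, -3.4]
width: 0.0467
grasp_force: 60.0
travel [ 3.8 -0.8  7.7] spin 0.002 | now [ 499.9 -270.2  247.8] psi 43.52 tilt z [ 0.0102 -0.008  -0.9999] clk 6.2667 q6 -1.47 w 0.04680829082665835 F [ 2.8 -1.5  1.5] M [-0.1  -0.21 -0.01] 59.986993074417114
722 284 341 362 375
```

Holding the blade, with 3.4 N of weight showing. I'll refine the gauge pose by fitting its silhouette in both fixed views, and check the held blade's level numerically.

```bash
cat > fit.py <<'E'
from h import *
from scipy.optimize import minimize
def box(c,T,x0,x1,y0,y1,z0,z1,k=4):
    P=[T@np.array([x,y,z,1]) for x in(x0,x1) for y in(y0,y1) for z in(z0,z1)]
    q=np.array([proj(c,p[:3]) for p in P]); m=np.zeros((400*k,640*k),np.uint8)
    cv2.fillConvexPoly(m,cv2.convexHull(((q+.5)*k).round().astype(np.int32)),1); return cv2.resize(m.astype(np.float32),(640,400),interpolation=cv2.INTER_AREA)
views=[]
for n,r in(('scene0',(380,185,505,300)),('side0',(240,125,305,205))):
    c=load(n);h=cv2.cvtColor(cv2.cvtColor(c['pixels'],cv2.COLOR_RGB2BGR),cv2.COLOR_BGR2HSV)
    g=((h[:,:,0]>60)&(h[:,:,0]<90)&(h[:,:,1]>90)).astype(np.float32); views.append((c,g,r))
def T(p):
    x,y,a=p[0]/1e3,p[1]/1e3,np.radians(p[2]);return np.array([[np.cos(a),-np.sin(a),0,x],[np.sin(a),np.cos(a),0,y],[0,0,1,0]])
def cost(p,vs):
    s=0
    for c,g,r in vs:
        t=T(p);m=np.maximum(box(c,t,-.07,.14,-.05,.05,0,.014),box(c,t,-.012,.012,-.035,.035,.01,.07))
        ig=np.maximum(box(c,t,-.009,.009,-.046,.046,.068,.123),box(c,t,.118,.136,-.022,.022,.014,.134)); 
        x0,y0,x1,y1=r; s+=(np.abs(m-g)*(ig==0))[y0:y1,x0:x1].sum()
    return s
for vs in(views[:1],views[1:],views):
    o=minimize(cost,[448.2,260.8,55.8],args=(vs,),method='Nelder-Mead',options=dict(initial_simplex=[[445,258,54],[452,259,57],[446,264,57],[449,262,55]],xatol=.05,fatol=.1))
    print(np.round(o.x,2),round(o.fun,1))
E
python3 fit.py; python3 -c "
from h import *
go(448,261,240,145.9)"
```

```text
[443.59 261.76  55.17] 646.3
[450.27 265.77  58.12] 356.8
[443.73 261.84  54.99] 1060.3
travel [421.1 328.1   3. ] spin -1.787 | now [ 499.9 -270.2  247.8] psi 43.52 tilt z [ 0.0102 -0.008  -0.9999] clk 6.2667 q6 -1.47 w 0.04680829082665835 F [ 2.8 -1.5  1.5] M [-0.1  -0.21 -0.01] 59.986993074417114
```

The silhouette fit is poor because of the shaded greens. I'll use the wrist camera from a closer viewing pose instead.

```bash
python3 -m creep '[{"travel":[30,20,0],"spin":-0.12,"gripper":30},{"travel":[60,40,0],"spin":-0.24,"gripper":30},{"travel":[95,65,0],"spin":-0.36,"gripper":30},{"travel":[130,90,0],"spin":-0.48,"gripper":30},{"travel":[160,115,0],"spin":-0.6,"gripper":30},{"travel":[190,140,0],"spin":-0.72,"gripper":30},{"travel":[220,165,0],"spin":-0.84,"gripper":30},{"travel":[250,190,0],"spin":-0.96,"gripper":30},{"travel":[280,215,0],"spin":-1.08,"gripper":30},{"travel":[310,240,0],"spin":-1.2,"gripper":30},{"travel":[340,265,0],"spin":-1.32,"gripper":30},{"travel":[370,290,0],"spin":-1.44,"gripper":30}]' 60
python3 -c "
from h import *
go(532,386,250,145.9)"
```

```text
clock: 7.27
eef_pos: [0.4517, 0.2016, 0.2372]
eef_rot: [0.98, -2.984, -0.001]
wrist_force: [1.3, 0.4, -4.2]
width: 0.0468
grasp_force: 60.0
travel [-174.   100.9  -12.8] spin -0.341 | now [451.7 201.6 237.2] psi 126.35 tilt z [-7.e-04  2.e-04 -1.e+00] clk 7.2667 q6 -2.03 w 0.046764806853043156 F [ 1.3  0.4 -4.2] M [ 0.04 -0.06  0.01] 59.98146593570709
```

```bash
python3 -m creep '[{"travel":[-30,18,-2],"spin":-0.07,"gripper":30},{"travel":[-60,35,-5],"spin":-0.15,"gripper":30},{"travel":[-95,55,-8],"spin":-0.25,"gripper":30},{"travel":[-130,75,-10],"spin":-0.34,"gripper":30},{"travel":[-160,92,-12],"spin":-0.34,"gripper":30},{"travel":[-174,101,-13],"spin":-0.34,"gripper":30},{"travel":[-174,101,-13],"spin":-0.34,"gripper":30},{"travel":[-174,101,-13],"spin":-0.34,"gripper":30},{"travel":[-174,101,-13],"spin":-0.34,"gripper":30}]' 60
python3 - <<'E'
from h import *
c=snap('wrist','w6');go(532,386,250,145.9)
I=cv2.imread('pics/w6.png')
p=[proj(c,x) for x in((.448,.261,.1),(.480,.2393,.122),(.4164,.2822,.122),(.5226,.3638,.132))];print(np.round(p))
cv2.imwrite('pics/w6b.png',cv2.resize(I,(800,500),interpolation=cv2.INTER_CUBIC))
E
```

```text
clock: 8.02
eef_pos: [0.5337, 0.3828, 0.25]
eef_rot: [1.461, -2.779, 0.0]
wrist_force: [-0.6, -1.0, -3.9]
width: 0.0467
grasp_force: 60.0
travel [-1.8  3.4  0.4] spin -0.008 | now [533.8 382.6 250.4] psi 145.44 tilt z [-1.1e-03 -8.0e-04 -1.0e+00] clk 8.0667 q6 -2.1 w 0.0463598600321815 F [-0.1  0.7 -3.4] M [ 0.05  0.02 -0.05] 59.98625457286835
[[322.  46.]
 [283.  42.]
 [360.  41.]
 [319. 170.]]
```

View pics/w6b.png

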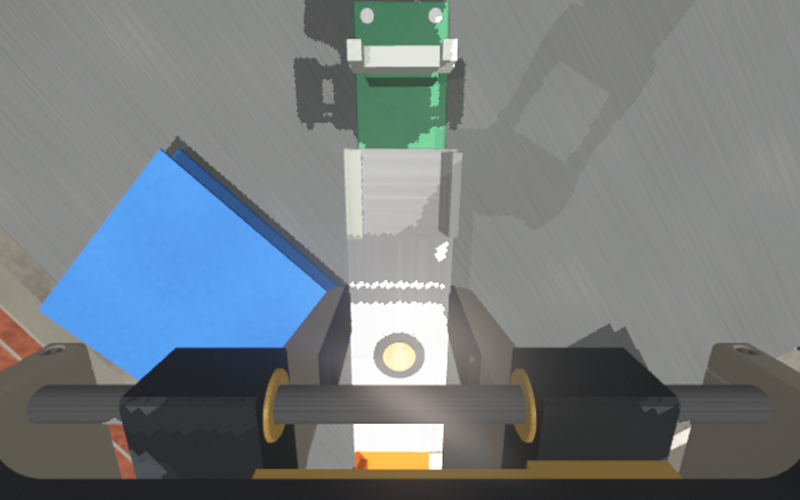

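The wrist view (800 px) shows the cheek tops at about (354,44) and (449,44), with the bar between. The steel end of the held blade is at row 150, columns 345–462, and its hole at (399,355). I'll extract edges numerically.

```bash
python3 - <<'E'
from h import *
c=load('w6');s=arm.observe();M=R.from_rotvec(s['eef_rot']).as_matrix();p=np.array(s['eef_pos'])
for n,u,v in(('hole',399,355),('steel L',345,150),('steel R',456,150),('L mid',349,290),('R mid',448,290)):
    q=atz(c,u/1.25,v/1.25,p[2]+.0325); print(n,np.round(1e3*(M.T@(q-p)),1))
g=cv2.cvtColor(c['pixels'],cv2.COLOR_RGB2GRAY);hs=cv2.cvtColor(c['pixels'],cv2.COLOR_RGB2HSV)
print('col320 v28-60',g[28:60,316:324].mean(1).round().astype(int).tolist())
print('cheekL col283 v26-60',g[26:60,281:286].mean(1).round().astype(int).tolist())
print('cheekR col359 v26-60',g[26:60,357:362].mean(1).round().astype(int).tolist())
for v in(34,37,41,46):print('row',v,'u272-296',g[v,272:296].tolist(),'u348-372',g[v,348:372].tolist())
for v in(5,20,70,90,110):
    r=(hs[v,250:400,1]>90);k=np.where(r)[0]+250;print('green row',v,k.min(),k.max())
E
```

```text
hole [-22.3  -0.9 -32.5]
steel L [ 75.8 -23.8 -32.4]
steel R [ 75.9  23.1 -32.4]
L mid [ 12.4 -24.4 -32.5]
R mid [ 12.4  22.1 -32.5]
col320 v28-60 [109, 108, 108, 108, 108, 108, 108, 108, 182, 224, 229, 229, 229, 229, 229, 229, 229, 229, 229, 229, 229, 229, 229, 229, 229, 166, 116, 117, 115, 116, 115, 114]
cheekL col283 v26-60 [90, 90, 90, 90, 90, 188, 221, 223, 223, 224, 225, 227, 227, 227, 227, 226, 224, 223, 222, 223, 223, 224, 177, 126, 115, 115, 115, 115, 115, 115, 112, 109, 100, 89]
cheekR col359 v26-60 [140, 140, 140, 140, 141, 210, 225, 226, 223, 223, 227, 230, 228, 236, 237, 233, 226, 222, 226, 227, 227, 227, 174, 134, 155, 161, 165, 166, 164, 160, 148, 140, 111, 88]
row 34 u272-296 [85, 85, 85, 86, 98, 165, 227, 225, 224, 223, 222, 222, 223, 226, 228, 228, 214, 131, 111, 106, 106, 106, 106, 106] u348-372 [111, 112, 111, 119, 139, 144, 173, 228, 225, 224, 222, 220, 220, 230, 252, 255, 255, 255, 156, 137, 137, 137, 137, 138]
row 37 u272-296 [87, 86, 83, 85, 92, 153, 222, 220, 221, 224, 226, 227, 228, 229, 229, 229, 217, 138, 135, 168, 189, 187, 190, 198] u348-372 [224, 224, 223, 207, 128, 129, 172, 223, 221, 223, 225, 226, 227, 247, 255, 255, 255, 254, 152, 137, 136, 137, 137, 137]
row 41 u272-296 [85, 85, 86, 88, 86, 143, 224, 225, 225, 226, 227, 226, 225, 224, 223, 224, 216, 148, 136, 172, 200, 201, 201, 210] u348-372 [229, 229, 229, 213, 122, 133, 183, 229, 227, 227, 227, 226, 234, 252, 255, 255, 255, 253, 129, 139, 137, 137, 136, 138]
row 46 u272-296 [84, 85, 85, 86, 85, 132, 213, 220, 219, 221, 222, 224, 225, 225, 226, 228, 223, 169, 129, 160, 201, 200, 200, 201] u348-372 [229, 229, 229, 214, 122, 141, 197, 225, 221, 222, 222, 223, 224, 246, 255, 255, 255, 253, 119, 134, 107, 108, 138, 136]
green row 5 283 358
green row 20 283 358
green row 70 285 356
green row 90 286 354
green row 110 287 355
```

```bash
python3 - <<'E'
from h import *
c=load('w6');print(c['cx'],c['cy'])
a=lambda u,v,z:1e3*atz(c,u,v,z)[:2]
L=[a(283,30.8,.122),a(283,48,.122)];Rr=[a(359,30.8,.122),a(359,48,.122)];B=[a(320,36.0,.1),a(320,52.9,.1)]
for n,x in(('L',L),('R',Rr),('B',B)):print(n,np.round((x[0]+x[1])/2,1),'size',np.linalg.norm(x[0]-x[1]).round(1))
e=[a(u,39.5,.122) for u in(276.8,288.8,353.8,366)];print('inner',np.linalg.norm(e[1]-e[2]).round(1),'outer',np.linalg.norm(e[0]-e[3]).round(1))
mid=(e[0]+e[1]+e[2]+e[3])/4;d=e[0]-e[3];print('mid',mid.round(1),'yaw',np.degrees(np.arctan2(d[0],-d[1])))
for z in(.014,):
  l=[a(283-.5,5,z),a(287-.5,110,z)];r=[a(358.5,5,z),a(355.3,110,z)]
  m=(np.array(l)+np.array(r))/2;d=m[1]-m[0];print('plate w',np.linalg.norm(l[0]-r[0]),np.linalg.norm(l[1]-r[1]),'yaw',np.degrees(np.arctan2(d[1],d[0])),'mid pts',m.round(1).tolist())
s=load('scene0');D=load('side0')
print('tri',[np.round(tri((c,u,39.4),(s,us,vs))[0]*1e3,1) for u,us,vs in((282.8,427.6,215.4),(359.9,451.6,197.6))])
go(448-24*np.cos(np.radians(55.8)),261-24*np.sin(np.radians(55.8)),250,145.8)
E
```

```text
319.24108175055574 198.80582104392013
L [478.7 238. ] size 15.3
R [416.8 280.5] size 15.3
B [448.4 258.6] size 16.2
inner 64.2 outer 88.1
mid [447.5 259.5] yaw 55.50238459194561
plate w 97.57548305891585 96.69724350498927 yaw 55.800477495063795 mid pts [[411.3, 206.4], [483.8, 313.1]]
tri [array([479.1, 238.8, 121.9]), array([416.4, 281.7, 122.5])]
travel [172.8   1.5   0.6] spin -0.006 | now [533.8 382.6 250.4] psi 145.44 tilt z [-1.1e-03 -8.0e-04 -1.0e+00] clk 8.0667 q6 -2.1 w 0.0463598600321815 F [-0.1  0.7 -3.4] M [ 0.05  0.02 -0.05] 59.98625457286835
```

Centre (448, 259.6), yaw 55.6°, with inner gap 64.2 (64) and bar width 16.2 (16) as checks. Moving over the bar and down to about 12 mm above it.

```bash
python3 -c "
from h import *
go(434,240.1,86,145.6)"
python3 -m creep '[{"travel":[25,0,0],"spin":-0.003,"gripper":30},{"travel":[60,0,0],"spin":-0.003,"gripper":30},{"travel":[100,1,0],"spin":-0.003,"gripper":30},{"travel":[140,1,10],"spin":-0.003,"gripper":30},{"travel":[165,1,30],"spin":-0.003,"gripper":30},{"travel":[174,1,60],"spin":-0.003,"gripper":30},{"travel":[174,1,90],"spin":-0.003,"gripper":30},{"travel":[174,1,115],"spin":-0.003,"gripper":30},{"travel":[174,1,130],"spin":-0.003,"gripper":30},{"travel":[174,1,130],"spin":-0.003,"gripper":30},{"travel":[174,1,130],"spin":-0.003,"gripper":30},{"travel":[174,1,130],"spin":-0.003,"gripper":30}]' 60
python3 -c "
from h import *
go(434,240.1,86,145.6)"
```

```text
travel [173.7   1.3 164.6] spin -0.003 | now [533.8 382.6 250.4] psi 145.44 tilt z [-1.1e-03 -8.0e-04 -1.0e+00] clk 8.0667 q6 -2.1 w 0.0463598600321815 F [-0.1  0.7 -3.4] M [ 0.05  0.02 -0.05] 59.98625457286835
clock: 9.07
eef_pos: [0.4359, 0.2407, 0.1226]
eef_rot: [-1.464, 2.776, -0.001]
wrist_force: [0.3, -0.0, -2.9]
width: 0.0471
grasp_force: 60.0
travel [ 1.6  1.3 36.6] spin 0.0 | now [435.9 240.7 122.6] psi 145.61 tilt z [ 2.8e-03  7.0e-04 -1.0e+00] clk 9.0667 q6 -2.28 w 0.04707191678935928 F [ 0.3 -0.  -2.9] M [0.03 0.03 0.03] 59.9862939119339
```

```bash
python3 -m creep '[{"travel":[1,0.5,10],"spin":0,"gripper":30},{"travel":[1,0.5,20],"spin":0,"gripper":30},{"travel":[1,0.5,30],"spin":0,"gripper":30},{"travel":[1,0.5,35],"spin":0,"gripper":30},{"travel":[1,0.5,35],"spin":0,"gripper":30},{"travel":[1,0.5,35],"spin":0,"gripper":30},{"travel":[1,0.5,35],"spin":0,"gripper":30}]' 60
python3 - <<'E'
from h import *
go(434,240.1,73.5,145.6)
c=snap('scene','s7');snap('side','d7');snap('wrist','w7')
go(434,240.1,73.5,145.6)
# held blade centre in world and its gap from cheeks, from the scene & side views: print crops to file only
for n,u0,v0,nm in(('s7',385,180,'a'),('d7',225,125,'b')):
    I=cv2.imread(f'pics/{n}.png')[v0:v0+75,u0:u0+100];cv2.imwrite(f'pics/{n}c.png',cv2.resize(I,None,fx=4,fy=4,interpolation=cv2.INTER_CUBIC))
w=load('w7');g=cv2.cvtColor(w['pixels'],cv2.COLOR_RGB2GRAY)
for v in(225,235,245,255,265):print(v,g[v,225:420:3].tolist())
E
```

```text
clock: 9.65
eef_pos: [0.4342, 0.2403, 0.0861]
eef_rot: [-1.466, 2.778, -0.0]
wrist_force: [0.5, 0.4, -4.1]
width: 0.0467
grasp_force: 60.0
travel [ 0.3  0.1 12.6] spin 0.001 | now [434.2 240.3  86.1] psi 145.65 tilt z [ 5.e-04  2.e-04 -1.e+00] clk 9.65 q6 -2.28 w 0.04666719860397672 F [ 0.5  0.4 -4.1] M [0.07 0.06 0.05] 59.98632073402405
travel [ 0.4  0.2 12.9] spin 0.001 | now [434.4 240.4  86.4] psi 145.64 tilt z [ 1.e-03  3.e-04 -1.e+00] clk 9.8 q6 -2.28 w 0.04698423310432953 F [-0.5  0.6 -3.8] M [0.03 0.   0.04] 59.98617947101593
225 [128, 127, 123, 125, 128, 128, 128, 125, 128, 123, 127, 129, 129, 126, 131, 122, 161, 162, 151, 148, 240, 152, 151, 154, 237, 154, 240, 228, 239, 154, 240, 234, 191, 156, 193, 232, 191, 159, 193, 231, 188, 251, 155, 154, 156, 147, 156, 156, 153, 128, 136, 134, 132, 134, 135, 133, 132, 132, 133, 134, 128, 128, 127, 128, 127]
235 [127, 128, 128, 126, 127, 123, 127, 127, 128, 127, 126, 125, 94, 95, 95, 97, 74, 68, 85, 150, 150, 152, 152, 154, 152, 156, 158, 156, 157, 157, 159, 163, 161, 158, 161, 161, 160, 163, 162, 158, 158, 160, 157, 157, 158, 86, 82,
[... 334 characters left out ...]
, 106, 103, 102, 111, 137, 133, 135, 137, 136, 132, 131, 133, 133, 131]
255 [126, 129, 127, 129, 128, 128, 113, 90, 91, 93, 93, 93, 94, 92, 61, 63, 65, 67, 70, 247, 247, 248, 247, 248, 248, 249, 250, 249, 249, 249, 249, 251, 250, 249, 250, 249, 250, 251, 250, 249, 249, 250, 248, 249, 241, 102, 100, 97, 96, 93, 113, 110, 109, 107, 105, 103, 101, 131, 131, 133, 135, 135, 132, 129, 131]
265 [127, 126, 127, 123, 89, 91, 92, 92, 92, 93, 94, 95, 83, 62, 64, 65, 66, 67, 70, 247, 246, 248, 247, 248, 247, 248, 249, 249, 248, 249, 249, 231, 249, 249, 250, 249, 249, 251, 250, 248, 248, 249, 247, 249, 241, 108, 106, 104, 102, 100, 98, 114, 113, 111, 108, 106, 103, 101, 100, 100, 131, 130, 132, 134, 130]
```

```bash
python3 -m creep '[{"travel":[0.3,0,3],"spin":0,"gripper":30},{"travel":[0.3,0,6],"spin":0,"gripper":30},{"travel":[0.3,0,9],"spin":0,"gripper":30},{"travel":[0.3,0,10],"spin":0,"gripper":30},{"travel":[0.3,0,10],"spin":0,"gripper":30},{"travel":[0.3,0,10],"spin":0,"gripper":30}]' 60
python3 -m creep '[{"travel":[0,0,0.5],"spin":0,"gripper":30},{"travel":[0,0,1],"spin":0,"gripper":30},{"travel":[0,0,1],"spin":0,"gripper":30}]' 60
python3 -m creep '[{"travel":[0,0,0.5],"spin":0,"gripper":30},{"travel":[0,0,1],"spin":0,"gripper":30},{"travel":[0,0,1],"spin":0,"gripper":30}]' 60
```

```text
clock: 10.3
eef_pos: [0.4337, 0.2399, 0.0758]
eef_rot: [1.466, -2.778, -0.0]
wrist_force: [-0.5, -0.4, -4.2]
width: 0.0467
grasp_force: 60.0
clock: 10.55
eef_pos: [0.4338, 0.2399, 0.0749]
eef_rot: [1.466, -2.778, 0.0]
wrist_force: [-0.6, 0.1, -4.8]
width: 0.0466
grasp_force: 60.0
clock: 10.8
eef_pos: [0.4339, 0.24, 0.0741]
eef_rot: [-1.466, 2.778, -0.0]
wrist_force: [-0.8, -0.4, -1.7]
width: 0.047
grasp_force: 60.0
```

```bash
python3 -m creep '[{"travel":[0,0,0.5],"spin":0,"gripper":30},{"travel":[0,0,0.5],"spin":0,"gripper":30},{"travel":[0,0,0.5],"spin":0,"gripper":30}]' 60
python3 - <<'E'
from h import *
go(434,240.1,73.5,145.6)
E
```

```text
clock: 11.05
eef_pos: [0.4339, 0.24, 0.0739]
eef_rot: [-1.466, 2.778, -0.0]
wrist_force: [-3.0, -1.2, 2.7]
width: 0.0467
grasp_force: 60.0
travel [-0.2 -0.   0.4] spin 0.001 | now [433.9 240.   73.9] psi 145.65 tilt z [ 2.e-04 -0.e+00 -1.e+00] clk 11.05 q6 -2.28 w 0.04667811479710351 F [-3.  -1.2  2.7] M [-0.13  0.44  0.  ] 59.98808026313782
```

Contact. Easing the pressure, then releasing slowly.

```bash
python3 -m creep '[{"travel":[0,0,-0.4],"spin":0,"gripper":30},{"travel":[0,0,-0.4],"spin":0,"gripper":30},{"travel":[0,0,-0.4],"spin":0,"gripper":30}]' 20
python3 -m creep '[{"travel":[0,0,0],"spin":0,"gripper":46},{"travel":[0,0,0],"spin":0,"gripper":47},{"travel":[0,0,0],"spin":0,"gripper":48},{"travel":[0,0,0],"spin":0,"gripper":49},{"travel":[0,0,0],"spin":0,"gripper":50},{"travel":[0,0,0],"spin":0,"gripper":53},{"travel":[0,0,0],"spin":0,"gripper":57},{"travel":[0,0,0],"spin":0,"gripper":62},{"travel":[0,0,0],"spin":0,"gripper":64},{"travel":[0,0,0],"spin":0,"gripper":64},{"travel":[0,0,0],"spin":0,"gripper":64},{"travel":[0,0,0],"spin":0,"gripper":64}]' 5
python3 - <<'E'
from h import *
c=snap('wrist','w8');snap('scene','s8');snap('side','d8')
go(434,240.1,73.5,145.6)
g=cv2.cvtColor(c['pixels'],cv2.COLOR_RGB2GRAY)
print(g[105:140,320].tolist()); 
for v in(150,190,250):print(v,g[v,255:385:2].tolist())
E
```

```text
clock: 11.3
eef_pos: [0.4339, 0.24, 0.0739]
eef_rot: [-1.466, 2.778, -0.0]
wrist_force: [-1.8, -0.7, 0.8]
width: 0.0475
grasp_force: 20.0
clock: 12.3
eef_pos: [0.4338, 0.24, 0.0738]
eef_rot: [1.466, -2.778, -0.0]
wrist_force: [-0.5, 0.2, -0.6]
width: 0.0641
grasp_force: 0.0
travel [-0.3 -0.1  0.3] spin 0.001 | now [433.7 240.   73.8] psi 145.64 tilt z [-0.  0. -1.] clk 12.45 q6 -2.28 w 0.06395392785082246 F [0.5 0.4 0.7] M [ 0.13 -0.03 -0.02] 0.0
[73, 73, 73, 74, 73, 73, 73, 72, 69, 71, 73, 70, 68, 76, 142, 161, 163, 163, 165, 167, 167, 164, 162, 162, 160, 161, 163, 163, 163, 165, 166, 167, 167, 166, 165]
150 [73, 74, 72, 73, 74, 75, 75, 72, 74, 75, 94, 176, 175, 179, 182, 184, 185, 148, 159, 160, 160, 159, 159, 160, 158, 159, 159, 159, 160, 160, 159, 158, 158, 158, 158, 158, 157, 157, 158, 158, 158, 156, 157, 156, 156, 156, 156, 135, 117, 92, 93, 91, 93, 131, 132, 132, 122, 68, 69, 69, 69, 68, 68, 69, 68]
190 [114, 116, 113, 112, 114, 81, 88, 80, 81, 82, 82, 113, 143, 145, 155, 150, 152, 148, 135, 134, 134, 135, 134, 157, 158, 157, 159, 158, 158, 157, 137, 136, 136, 137, 136, 136, 136, 136, 136, 135, 135, 135, 136, 135, 135, 136, 135, 136, 136, 136, 135, 135, 233, 231, 94, 138, 137, 137, 137, 132, 112, 110, 111, 108, 109]
250 [49, 50, 51, 52, 53, 55, 56, 76, 112, 112, 111, 113, 164, 238, 236, 238, 240, 239, 237, 240, 240, 239, 241, 241, 242, 241, 241, 241, 241, 241, 241, 243, 245, 242, 240, 241, 243, 243, 241, 243, 245, 245, 243, 242, 241, 241, 242, 242, 241, 241, 242, 243, 204, 125, 125, 124, 123, 113, 83, 81, 79, 78, 76, 75, 73]
```

Released and resting. I'll let it balance a while and measure it from the pictures.

```bash
python3 -m creep '[{"travel":[0,0,0],"spin":0,"gripper":66},{"travel":[0,0,0],"spin":0,"gripper":66},{"travel":[0,0,0],"spin":0,"gripper":66},{"travel":[0,0,0],"spin":0,"gripper":66},{"travel":[0,0,0],"spin":0,"gripper":66},{"travel":[0,0,0],"spin":0,"gripper":66},{"travel":[0,0,0],"spin":0,"gripper":66},{"travel":[0,0,0],"spin":0,"gripper":66},{"travel":[0,0,0],"spin":0,"gripper":66},{"travel":[0,0,0],"spin":0,"gripper":66},{"travel":[0,0,0],"spin":0,"gripper":66},{"travel":[0,0,0],"spin":0,"gripper":66}]' 5
python3 - <<'E'
from h import *
c=snap('wrist','w9');s=arm.observe();M=R.from_rotvec(s['eef_rot']).as_matrix();p=np.array(s['eef_pos'])
d=np.abs(load('w8')['pixels'].astype(int)-c['pixels'].astype(int)).max(2)[:280,276:362];print('change in blade area w8->w9',np.percentile(d,[50,99]))
for n,u,v in(('steel edge',320,118.7),('left150',276,150),('right150',361.5,150),('L',279.3,250),('R',359.5,250)):
    print(n,np.round(1e3*(M.T@(atz(c,u,v,.106)-p)),1))
print('bar C in tool',np.round(1e3*(M.T@(np.array([.448,.2596,.1])-p)),1))
E
```

```text
clock: 13.45
eef_pos: [0.4337, 0.2399, 0.0738]
eef_rot: [1.466, -2.778, -0.0]
wrist_force: [-0.4, -0.3, 0.2]
width: 0.0662
grasp_force: 0.0
change in blade area w8->w9 [1. 3.]
steel edge [ 76.7  -0.8 -32.2]
left150 [ 60.2 -24.7 -32.2]
right150 [ 60.2  21.8 -32.2]
L [  0.6 -25.2 -32.2]
R [  0.6  23.  -32.2]
bar C in tool [-24.3  -0.7 -26.2]
```

It balances still, centred to about 1 mm. Regrasping, lifting and turning.

```bash
python3 -m creep '[{"travel":[0,0,0],"spin":0,"gripper":58},{"travel":[0,0,0],"spin":0,"gripper":54},{"travel":[0,0,0],"spin":0,"gripper":51},{"travel":[0,0,0],"spin":0,"gripper":49},{"travel":[0,0,0],"spin":0,"gripper":47},{"travel":[0,0,0],"spin":0,"gripper":40},{"travel":[0,0,0],"spin":0,"gripper":30},{"travel":[0,0,0],"spin":0,"gripper":30}]' 8
python3 -m creep '[{"travel":[0,0,0],"spin":0,"gripper":30},{"travel":[0,0,0],"spin":0,"gripper":30},{"travel":[0,0,-2],"spin":0,"gripper":30},{"travel":[0,0,-6],"spin":0,"gripper":30},{"travel":[0,0,-15],"spin":0,"gripper":30},{"travel":[0,0,-30],"spin":0,"gripper":30},{"travel":[0,0,-50],"spin":0,"gripper":30},{"travel":[0,0,-75],"spin":0,"gripper":30},{"travel":[0,0,-100],"spin":0,"gripper":30},{"travel":[0,0,-115],"spin":0,"gripper":30},{"travel":[0,0,-115],"spin":0,"gripper":30},{"travel":[0,0,-115],"spin":0,"gripper":30}]' 60
python3 -c "
from h import *
go(448+24*.565+.5*.825,259.6+24*.825-.5*.565,190,-34.4)"
```

```text
clock: 14.17
eef_pos: [0.4338, 0.2399, 0.0738]
eef_rot: [-1.466, 2.778, -0.0]
wrist_force: [1.0, -0.5, -0.3]
width: 0.0483
grasp_force: 8.0
clock: 15.17
eef_pos: [0.4341, 0.2401, 0.1895]
eef_rot: [-1.466, 2.777, -0.001]
wrist_force: [-0.4, -0.7, -4.6]
width: 0.0467
grasp_force: 60.0
travel [-48.   -1.   -0.4] spin 3.142 | now [434.1 240.1 189.5] psi 145.65 tilt z [ 1.6e-03  4.0e-04 -1.0e+00] clk 15.1667 q6 -2.28 w 0.046693432046292685 F [-0.4 -0.7 -4.6] M [ 0.06  0.06 -0.02] 59.9894642829895
```

```bash
python3 -m creep '[{"travel":[0,0,0],"spin":0.06,"gripper":30},{"travel":[-2,0,0],"spin":0.16,"gripper":30},{"travel":[-4,0,0],"spin":0.28,"gripper":30},{"travel":[-6,0,0],"spin":0.4,"gripper":30},{"travel":[-8,0,0],"spin":0.52,"gripper":30},{"travel":[-10,0,0],"spin":0.64,"gripper":30},{"travel":[-12,0,0],"spin":0.76,"gripper":30},{"travel":[-15,0,0],"spin":0.88,"gripper":30},{"travel":[-18,0,0],"spin":1.0,"gripper":30},{"travel":[-20,0,0],"spin":1.12,"gripper":30},{"travel":[-22,0,0],"spin":1.24,"gripper":30},{"travel":[-24,0,0],"spin":1.36,"gripper":30}]' 60
python3 -m creep '[{"travel":[0,0,0],"spin":0.12,"gripper":30},{"travel":[0,0,0],"spin":0.24,"gripper":30},{"travel":[0,0,0],"spin":0.36,"gripper":30},{"travel":[0,0,0],"spin":0.48,"gripper":30},{"travel":[0,0,0],"spin":0.6,"gripper":30},{"travel":[0,0,0],"spin":0.72,"gripper":30},{"travel":[0,0,0],"spin":0.84,"gripper":30},{"travel":[0,0,0],"spin":0.96,"gripper":30},{"travel":[0,0,0],"spin":1.08,"gripper":30},{"travel":[0,0,0],"spin":1.2,"gripper":30},{"travel":[0,0,0],"spin":1.32,"gripper":30},{"travel":[0,0,0],"spin":1.44,"gripper":30}]' 60
python3 -c "
from h import *
go(448+24*.565+.5*.825,259.6+24*.825-.5*.565,190,-34.4)"
```

```text
clock: 16.17
eef_pos: [0.4458, 0.2595, 0.1864]
eef_rot: [-0.615, -3.077, 0.003]
wrist_force: [-1.0, -0.1, -4.4]
width: 0.0468
grasp_force: 60.0
clock: 17.17
eef_pos: [0.4459, 0.2594, 0.1864]
eef_rot: [-2.493, -1.909, 0.006]
wrist_force: [0.0, -1.0, -5.1]
width: 0.0467
grasp_force: 60.0
travel [23.2 10.4 -3.6] spin 0.336 | now [445.9 259.4 186.4] psi -15.13 tilt z [-3.9e-03 -9.0e-04 -1.0e+00] clk 17.1667 q6 0.56 w 0.04669257471291205 F [ 0.  -1.  -5.1] M [ 0.1  -0.03  0.01] 59.982120394706726
```

```bash
python3 -m creep '[{"travel":[6,3,-2],"spin":0.12,"gripper":30},{"travel":[14,6,-4],"spin":0.24,"gripper":30},{"travel":[20,9,-4],"spin":0.31,"gripper":30},{"travel":[23,10.4,-4],"spin":0.336,"gripper":30},{"travel":[23,10.4,-4],"spin":0.336,"gripper":30},{"travel":[23,10.4,-4],"spin":0.336,"gripper":30},{"travel":[23,10.4,-4],"spin":0.336,"gripper":30},{"travel":[23,10.4,-4],"spin":0.336,"gripper":30}]' 60
python3 - <<'E'
from h import *
go(448+24*.565+.5*.825,259.6+24*.825-.5*.565,190,-34.4)
c=snap('wrist','w10');s=arm.observe();M=R.from_rotvec(s['eef_rot']).as_matrix();p=np.array(s['eef_pos'])
g=cv2.cvtColor(c['pixels'],cv2.COLOR_RGB2GRAY).astype(int)
print(g[108:132,320].tolist(),g[160:260:10,290].tolist()); 
for v in(150,240):print(v,g[v,266:290].tolist(),g[v,350:374].tolist())
go(448+24*.565+.5*.825,259.6+24*.825-.5*.565,86,-34.4)
E
```

```text
clock: 17.83
eef_pos: [0.4627, 0.2791, 0.1921]
eef_rot: [-2.774, -1.475, 0.002]
wrist_force: [-0.1, -0.3, -4.4]
width: 0.0465
grasp_force: 60.0
travel [-0.4 -0.6  2.1] spin 0.007 | now [462.7 279.1 192.1] psi -34.01 tilt z [-1.2e-03 -4.0e-04 -1.0e+00] clk 17.8333 q6 0.91 w 0.046527238944701975 F [-0.1 -0.3 -4.4] M [ 0.11  0.03 -0.02] 59.989702105522156
[121, 123, 122, 123, 123, 123, 124, 124, 124, 125, 131, 240, 251, 251, 251, 252, 252, 252, 252, 251, 251, 250, 251, 251] [241, 249, 249, 248, 247, 247, 237, 237, 235, 234]
150 [129, 130, 128, 130, 130, 129, 131, 132, 134, 182, 249, 254, 253, 254, 254, 254, 254, 254, 254, 255, 255, 255, 254, 252] [247, 232, 159, 159, 160, 160, 160, 156, 157, 158, 183, 233, 242, 242, 242, 242, 242, 238, 211, 137, 135, 135, 135, 136]
240 [115, 115, 115, 115, 113, 97, 73, 75, 75, 76, 77, 78, 78, 80, 125, 207, 235, 234, 234, 235, 237, 238, 237, 236] [236, 235, 235, 235, 236, 236, 237, 238, 224, 112, 93, 93, 92, 93, 90, 91, 89, 94, 113, 124, 123, 122, 122, 121]
travel [ -0.4  -0.7 106.4] spin 0.007 | now [462.9 279.1 192.4] psi -34.02 tilt z [-7.e-04 -2.e-04 -1.e+00] clk 17.8833 q6 0.91 w 0.04709283855743926 F [-0.7  0.1 -3.5] M [ 0.06 -0.05  0.02] 59.98948931694031
```

```bash
python3 -m creep '[{"travel":[0,-0.6,15],"spin":0.006,"gripper":30},{"travel":[0,-0.6,40],"spin":0.006,"gripper":30},{"travel":[0,-0.6,65],"spin":0.006,"gripper":30},{"travel":[0,-0.6,85],"spin":0.006,"gripper":30},{"travel":[0,-0.6,98],"spin":0.006,"gripper":30},{"travel":[0,-0.6,106],"spin":0.006,"gripper":30},{"travel":[0,-0.6,106],"spin":0.006,"gripper":30},{"travel":[0,-0.6,106],"spin":0.006,"gripper":30},{"travel":[0,-0.6,106],"spin":0.006,"gripper":30}]' 60
python3 -c "
from h import *
go(448+24*.565+.5*.825,259.6+24*.825-.5*.565,75.5,-34.4)"
```

```text
clock: 18.63
eef_pos: [0.4638, 0.28, 0.0882]
eef_rot: [2.778, 1.466, 0.004]
wrist_force: [0.5, 0.0, -4.1]
width: 0.0465
grasp_force: 60.0
travel [-1.8 -1.  12.7] spin 0.0 | now [463.8 280.   88.2] psi -34.37 tilt z [ 2.4e-03  8.0e-04 -1.0e+00] clk 18.6333 q6 0.92 w 0.04650461719221647 F [ 0.5  0.  -4.1] M [ 0.1   0.01 -0.02] 59.989635944366455
```

```bash
python3 -m creep '[{"travel":[-1,-0.6,4],"spin":0,"gripper":30},{"travel":[-1.2,-0.6,8],"spin":0,"gripper":30},{"travel":[-1.2,-0.6,10],"spin":0,"gripper":30},{"travel":[-1.2,-0.6,10],"spin":0,"gripper":30},{"travel":[-1.2,-0.6,10],"spin":0,"gripper":30},{"travel":[-1.2,-0.6,10],"spin":0,"gripper":30}]' 60
python3 -c "
from h import *
go(448+24*.565+.5*.825,259.6+24*.825-.5*.565,74.2,-34.4)"
```

```text
clock: 19.13
eef_pos: [0.4616, 0.2791, 0.0769]
eef_rot: [2.779, 1.466, 0.0]
wrist_force: [0.1, -0.0, -4.2]
width: 0.0469
grasp_force: 60.0
travel [0.2 0.3 2.7] spin 0.0 | now [461.6 279.1  76.9] psi -34.38 tilt z [ 2.e-04  1.e-04 -1.e+00] clk 19.1333 q6 0.92 w 0.04690498879413617 F [ 0.1 -0.  -4.2] M [ 0.07 -0.01 -0.06] 59.98956263065338
```

```bash
python3 -m creep '[{"travel":[0,0.2,1],"spin":0,"gripper":30},{"travel":[0,0.2,2],"spin":0,"gripper":30},{"travel":[0,0.2,2],"spin":0,"gripper":30},{"travel":[0,0.2,2],"spin":0,"gripper":30}]' 60
python3 -m creep '[{"travel":[0,0,0.4],"spin":0,"gripper":30},{"travel":[0,0,0.7],"spin":0,"gripper":30},{"travel":[0,0,0.7],"spin":0,"gripper":30}]' 60
python3 -m creep '[{"travel":[0,0,0.2],"spin":0,"gripper":30},{"travel":[0,0,0.4],"spin":0,"gripper":30},{"travel":[0,0,0.4],"spin":0,"gripper":30}]' 60
```

```text
clock: 19.47
eef_pos: [0.4617, 0.2789, 0.0747]
eef_rot: [-2.779, -1.466, 0.0]
wrist_force: [-0.5, -0.0, -4.1]
width: 0.0468
grasp_force: 60.0
clock: 19.72
eef_pos: [0.4618, 0.279, 0.0742]
eef_rot: [2.779, 1.466, 0.0]
wrist_force: [-0.1, -0.5, -3.9]
width: 0.0467
grasp_force: 60.0
clock: 19.97
eef_pos: [0.4618, 0.279, 0.0739]
eef_rot: [-2.779, -1.466, -0.0]
wrist_force: [-0.9, 0.3, -2.5]
width: 0.0467
grasp_force: 60.0
```

```bash
python3 -m creep '[{"travel":[0,0,0.3],"spin":0,"gripper":30},{"travel":[0,0,0.3],"spin":0,"gripper":30},{"travel":[0,0,0.3],"spin":0,"gripper":30}]' 60
python3 -m creep '[{"travel":[0,0,0],"spin":0,"gripper":30},{"travel":[0,0,0],"spin":0,"gripper":30}]' 20
python3 -m creep '[{"travel":[0,0,0],"spin":0,"gripper":46},{"travel":[0,0,0],"spin":0,"gripper":47},{"travel":[0,0,0],"spin":0,"gripper":48},{"travel":[0,0,0],"spin":0,"gripper":49},{"travel":[0,0,0],"spin":0,"gripper":50},{"travel":[0,0,0],"spin":0,"gripper":53},{"travel":[0,0,0],"spin":0,"gripper":57},{"travel":[0,0,0],"spin":0,"gripper":62},{"travel":[0,0,0],"spin":0,"gripper":66},{"travel":[0,0,0],"spin":0,"gripper":66},{"travel":[0,0,0],"spin":0,"gripper":66},{"travel":[0,0,0],"spin":0,"gripper":66}]' 5
python3 - <<'E'
from h import *
c=snap('wrist','w11');s=arm.observe();M=R.from_rotvec(s['eef_rot']).as_matrix();p=np.array(s['eef_pos'])
g=cv2.cvtColor(c['pixels'],cv2.COLOR_RGB2GRAY).astype(int);print(g[108:132,320].tolist())
go(462,279.1,150,-34.4)
E
```

```text
clock: 20.22
eef_pos: [0.4618, 0.279, 0.0738]
eef_rot: [2.779, 1.466, 0.0]
wrist_force: [-1.7, -0.9, 0.8]
width: 0.0472
grasp_force: 60.0
clock: 20.38
eef_pos: [0.4618, 0.279, 0.0737]
eef_rot: [-2.779, -1.466, -0.0]
wrist_force: [-1.8, -0.1, 3.0]
width: 0.0477
grasp_force: 20.0
clock: 21.38
eef_pos: [0.4617, 0.2789, 0.0734]
eef_rot: [2.779, 1.466, 0.0]
wrist_force: [0.1, 0.6, 0.1]
width: 0.0658
grasp_force: 0.0
[111, 112, 112, 113, 113, 112, 114, 114, 115, 114, 141, 234, 247, 247, 248, 249, 249, 249, 248, 247, 246, 246, 246, 247]
travel [  0.3   0.1 -76.6] spin 0.0 | now [461.7 278.9  73.4] psi -34.38 tilt z [-0.  0. -1.] clk 21.4333 q6 0.92 w 0.06600403706124719 F [ 0.3  0.5 -0.5] M [ 0.02  0.03 -0.06] 0.0
```

Steady. Retracting slowly straight up, then looking.

```bash
python3 -m creep '[{"travel":[0,0,-3],"spin":0,"gripper":66},{"travel":[0,0,-8],"spin":0,"gripper":66},{"travel":[0,0,-15],"spin":0,"gripper":66},{"travel":[0,0,-25],"spin":0,"gripper":66},{"travel":[0,0,-40],"spin":0,"gripper":66},{"travel":[0,0,-60],"spin":0,"gripper":66},{"travel":[0,0,-85],"spin":0,"gripper":66},{"travel":[0,0,-115],"spin":0,"gripper":66},{"travel":[0,0,-145],"spin":0,"gripper":66},{"travel":[0,0,-170],"spin":0,"gripper":66},{"travel":[0,0,-180],"spin":0,"gripper":66},{"travel":[0,0,-180],"spin":0,"gripper":66}]' 5
python3 - <<'E'
from h import *
snap('wrist','w12');snap('scene','s12');snap('side','d12');go(462,279,250,-34.4)
W=cv2.imread('pics/w12.png');S=cv2.imread('pics/s12.png');D=cv2.imread('pics/d12.png')
k=lambda I,u,v,w,h:cv2.resize(I[v:v+h,u:u+w],(400,300),interpolation=cv2.INTER_CUBIC)
cv2.imwrite('pics/c12.png',np.vstack([np.hstack([k(W,160,40,320,240),k(S,380,180,133,100)]),np.hstack([k(D,215,110,120,90),k(S,120,100,240,180)])]))
E
```

```text
clock: 22.43
eef_pos: [0.4635, 0.2795, 0.2573]
eef_rot: [2.778, 1.465, 0.011]
wrist_force: [0.2, 0.8, 0.2]
width: 0.0664
grasp_force: 0.0
travel [1.  0.8 1.6] spin 0.0 | now [460.8 278.6 251.6] psi -34.38 tilt z [-2.8e-03 -9.0e-04 -1.0e+00] clk 22.5833 q6 0.92 w 0.0658531538010305 F [-0.2 -0.1 -0.7] M [-0.03  0.06 -0.04] 0.0
```

View pics/c12.png

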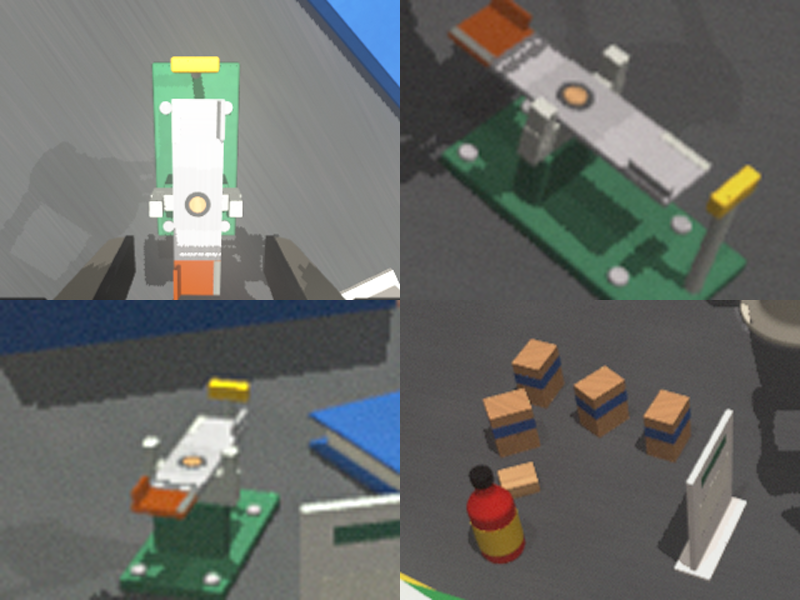

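The blade balances across the bar with its steel end towards the yellow post. Its hole at (198,204) sits midway between the cheeks at (155,209) and (236,209), and it is square. The oil bottle, cartons and sign stand undisturbed. I'll let the arm settle and hand in.

```bash
python3 -m creep '[{"travel":[0,0,0],"spin":0,"gripper":66},{"travel":[0,0,0],"spin":0,"gripper":66},{"travel":[0,0,0],"spin":0,"gripper":66},{"travel":[0,0,0],"spin":0,"gripper":66},{"travel":[0,0,0],"spin":0,"gripper":66},{"travel":[0,0,0],"spin":0,"gripper":66}]' 5; python3 -c "
from workcell import arm
print(arm.job_done())"
```

```text
clock: 23.08
eef_pos: [0.4617, 0.2789, 0.2533]
eef_rot: [-2.779, -1.466, 0.0]
wrist_force: [-0.2, -0.2, 0.1]
width: 0.0657
grasp_force: 0.0
the job is handed in; nothing more can be done
None
```

I handed the job in at 23 s: the blade balanced with its orange end to the post, was turned end for end, and was left balancing with its steel end to the post; the oil bottle, carton and sign look unmoved in the last picture (the judge gave no verdict).

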